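# Hang the wall lantern on the screw in the tea shelf's end panel

## Robot

A 7-joint arm with a two-finger parallel gripper is mounted at the origin on the work surface. World frame = base frame: x ahead of the robot, y to its left, z up, the work surface at z = 0. Lengths are in m, angles in rad, forces in N, time in s.
With the tool pointing down it reaches from about 0.425 to 1.025 m from the base axis. Payload 9.4 kg.
Tool frame: the origin (TCP) lies on the centre line of the jaws, within the pads' length; the fingertips stand 25 mm ahead of it and the grasp point (between the pads) lies 6 mm ahead of it; z points along the fingers, y is the line along which they close (so a half turn about z gives the same grasp; the last joint's range is limited). The gripper opens to 85 mm and grips with 20 to 120 N. Pads are 22 mm wide; open, the fingers measure 114 mm over their backs; the gripper's body (76 mm by 85 mm) begins 54 mm behind the grasp point. The pads swing forward as they close: fully open they stand 13 mm farther back than shut.
Start: joints at [1.104, 0.599, -0.003, 1.599, 0.002, 0.943, -0.08], TCP at [0.275, -0.671, 0.256] pointing down, gripper open.
Joint ranges: [-2.57, 2.57], [-0.35, 1.97], [-1.29, 1.29], [0.11, 2.56], [-1.05, 4.19], [0.11, 1.86], [-2.63, 2.63]. Speed limits (rad/s): [2.22, 2.22, 3.01, 3.01, 3.14, 3.14, 3.14].

## Interface

Orientations are given as a unit quaternion [w, x, y, z].
In Python, from rig import * gives the robot as it stands. The module is installed in compiled form; this text tells all that it offers.
- The arm moves only by the shell command python3 -m creep 'ROWS' [OPENING]. ROWS is JSON, a list of rows, each a list of 2 entries, a list of its own where there are three numbers: the shift along the tool's x, y, z in units of 40 mm (1.0 is 40 mm), then the turn about the tool's z in units of 5 degrees (1.0 is 5 degrees). In form: [[[x, y, z], spin], ...]. A call has exactly 8 rows; each row shifts and turns the commanded pose from where the row before left it, along the tool's axes as they then stand; what a row does not reach is not made up. A row lasts 1/12 s, in which the tool goes at most 41.7 mm and 7.16 degrees, less where a joint would pass 70% of its speed; a pose out of reach is approached as far as the arm can. A call is refused whole if a number of a shift passes 1 or a number of a turn 1, either way. A call with a gripper value outside its range is refused whole. OPENING is the closure, from -1 (fully open) to 1 (shut), set as the call begins (- or left out, the last holds). The fingers move at their own pace and stop on an object; the grip force is fixed at half the most. Time passes only in rows, so rows that do not move let the fingers close, or fill a call up. It gives the time, the measured TCP pose, the force, the opening and the grip force at its end, in the units of the state.
- state(): the state, without advancing time (a new reading comes with each control period).
- read_camera(name): name is "scene" or "top" or "wrist"; returns the picture (400x640x3 uint8, red, green, blue); there is no depth.
- camera_info(name): a dict with "fov_y" (degrees; the focal length in pixels is half the picture's height over the tangent of half this angle, whatever the lens; pixels are square), "cx", "cy" (the principal point, pixels), "rvec" (rotation vector, rad) and "tvec" (3), from world to camera coordinates, as OpenCV has them; the wrist camera has in their place "mount" (4x4, takes a point from camera to tool coordinates, whose origin is the TCP and whose axes are the flange's). Camera axes: x right, y down, z forward; pixel columns grow to the right and rows downward; lengths in m; the calibration is good to about 2 mm. A picture is of the moment at which its call begins: read the wrist's pose just before it. camera_info takes no time and is no camera call.
- sign_off(): hands the job in; it is judged then, once.
The state is a dict: "clock": time; "joint_pos": joint angles; "qd": joint speeds; "tau": joint torques, N m; "position": TCP position; "ee_rot": TCP orientation; "wrist_force": force on the tool from outside, world axes, zero at the start; "wrist_torque": the same for the moment, N m; "opening": finger opening in m; "grip_force": force on a finger pad.
Only numpy, scipy, OpenCV 4.12 (cv2) and the standard library are available. Lean on these libraries where they do the work, as an engineer would, in place of code of your own. Each camera call takes 0.05 s, during which the arm holds its last target. There are 200 camera calls.

## Task

Hang the wall lantern, the one with a keyhole plate on its back, on the pan-head screw in the end panel of the oak tea shelf: pass the round hole over the screw head, then slide the lantern down until the screw sits at the end of the narrow slot, and let go so that it hangs straight and flat to the panel. It is glazed, so work gently, with no more than a light fingertip push against the screw or the shelf, and do not disturb the other things on the table.

Things in the scene. Friction and masses are not known exactly. Their poses are not given: they have to be found in the camera images.
- wall_lantern: Black steel glazed wall lantern, 0.34 to 0.55 kg, standing loose. Origin: centre of its underside; z up; +x to its back plate. Cage 76 x 76 mm to z = 126, stepped roof up to 84 x 84 mm to z = 150, square vent block on top. Back plate 4 mm thick, back face at x = 50 mm, z = 12 to 206 mm, 60 mm wide (48 mm above the roof), 8 mm clear of the cage.
- vent (a point): Centre of the solid square vent block on the lantern's roof, the place to grip: (0, 0, 170) mm in the lantern's frame, same axes. Block 34 x 34 mm, sides along x and y, z = 150 to 190 mm. Gripping its two y sides leaves the gripper clear of the panel.
- keyhole (a point): Centre of the round hole (16 mm across) of the keyhole, at the back face of the lantern's plate: (50, 0, 170) mm in the lantern's frame, same axes. A slot 7 mm wide runs straight up from the hole.
- slot_end (a point): Where the screw's axis lies when home at the top end of the slot, at the plate's back face: (50, 0, 188) mm in the lantern's frame, 18 mm above the hole's centre, same axes.
- tea_shelf: Oak shelf unit with mugs and tins, fixed, 360 mm long, 200 mm wide, 275 mm tall. Origin: middle of the lower edge of the outside face of the end panel that carries the screw. This face is the plane x = 0 and looks to -x; +x points into the shelf, z up. The hung lantern has the shelf's yaw.
- screw_mark (a point): Pencil cross on the panel's face, 233 mm up, where the screw was meant to go; shelf's axes. The screw was drilled by eye: its axis, square to the panel, is up to 7 mm off along y and up to 7 mm off in height. Rigid steel; pan head 11 mm across, 4 mm thick; shank 5 mm; gap between head and panel 6 to 9 mm, so the head's front stands 10 to 13 mm off the panel.
- table_lantern: Bystander: low black table lantern, 104 x 104 mm at the eaves, 106 mm tall, with a thin wire bail 26 mm above that, no back plate. Origin: centre of its underside.
- mug_a: Bystander: tapered ceramic mug with a handle, 80 mm across the rim, 98 mm tall. Origin: centre of its underside.
- mug_b: Bystander: the second ceramic mug, same size. Origin: centre of its underside.
- candle: Bystander: spare pillar candle 50 mm across, 75 mm tall. Origin: centre of its underside.
- matchbox: Bystander: cardboard matchbox 110 x 65 x 22 mm, lying flat. Origin: centre of its underside.
- tealight_tin: Bystander: round metal tin 66 mm across, 34 mm tall. Origin: centre of its underside.
- driver: Bystander: wooden-handled screwdriver 180 mm long, lying on the table. Origin: below its middle.

How it is judged:
By the outcome, as a careful person would: the job done as asked, in the order asked, and still so for the second after the job is handed in, with the robot touching nothing.
It also fails if it takes over 72 s, if anything falls off the work surface, if the arm or the gripper's body presses on something with over 40 N, if the wrist force passes 120 N, or if a joint passes its speed limit or range.

## Working session

There is one attempt and no reset: what is moved stays moved. The work goes in short steps, Python scripts to look and compute and a shell command to move; the robot and the scene stay as the last step left them, time stands still between calls to the robot, and variables do not carry over. Pictures are saved under pics/ and viewed, at most 10 in all, crops included, and the job is handed in when it is done.

```bash
mkdir -p pics; cat > h.py <<'E'
from rig import *
import numpy as np, cv2
from scipy.spatial.transform import Rotation as R
def cam(n,s=None):
    i=camera_info(n); f=200/np.tan(np.radians(i['fov_y']/2)); K=np.array([[f,0,i['cx']],[0,f,i['cy']],[0,0,1]])
    if 'mount' in i:
        s=s or state(); q=s['ee_rot']; T=np.eye(4); T[:3,:3]=R.from_quat([q[1],q[2],q[3],q[0]]).as_matrix(); T[:3,3]=s['position']
        W=T@np.array(i['mount']); Rc=W[:3,:3].T; t=-Rc@W[:3,3]
    else:
        Rc=cv2.Rodrigues(np.array(i['rvec'],float))[0]; t=np.array(i['tvec'],float).ravel()
    return K,Rc,t
def ray(c,u,v):
    K,Rc,t=c; d=Rc.T@np.linalg.solve(K,[u,v,1]); return -Rc.T@t,d/np.linalg.norm(d)
def onz(c,u,v,z):
    o,d=ray(c,u,v); return o+d*(z-o[2])/d[2]
def proj(c,p):
    K,Rc,t=c; x=K@(Rc@np.array(p,float)+t); return x[:2]/x[2]
def tri(rs):
    A=sum(np.eye(3)-np.outer(d,d) for o,d in rs); b=sum((np.eye(3)-np.outer(d,d))@o for o,d in rs); return np.linalg.solve(A,b)
E
python3 - <<'E'
from h import *
print(state())
for n in ['scene','top','wrist']:
    print(n,camera_info(n)); c=cam(n); print(-c[1].T@c[2])
    im=read_camera(n); cv2.imwrite(f'pics/{n}0.png',im[:,:,::-1])
E
```

```text
{'clock': 0.0, 'joint_pos': array([ 1.10429178,  0.60011863, -0.00252934,  1.60013585,  0.00179947,
        0.94286618, -0.07978511]), 'qd': array([ 1.94714855e-03, -1.02681381e-03, -7.53920820e-04,  5.84625328e-05,
        7.98117292e-04, -9.09772851e-05,  3.16674942e-04]), 'tau': array([-2.00670879e-04, -7.76435351e+01,  1.56461611e+00, -2.58001238e+01,
        1.22651324e-02,  8.89873219e-03,  4.79501921e-06]), 'position': array([ 0.27532431, -0.67022692,  0.25541967]), 'ee_rot': array([-7.30727936e-04,  9.81060348e-01,  1.93700828e-01, -2.19550764e-04]), 'wrist_force': array([0.32779936, 0.25582554, 0.10293685]), 'wrist_torque': array([ 0.00290788,  0.04493549, -0.0195076 ]), 'grip_force': 0.0, 'opening': 0.08521088746404709}
scene {'fov_y': 53.005273540471116, 'cx': 324.6665881265866, 'cy': 196.40747348187142, 'rvec': array([ 2.25692024,  0.69466153, -0.29189554]), 'tvec': array([-0.39671128, -0.16830532,  1.4916418 ])}
[ 0.99404587 -0.75902394  0.92003112]
top {'fov_y': 45.05849106725073, 'cx': 322.2453576145634, 'cy': 189.85239186213258, 'rvec': array([ 2.13229352, -2.1723594 ,  0.18979652]), 'tvec': array([-0.10552552,  0.54419835,  1.0915245 ])}
[ 0.36964485 -0.08790832  1.1637646 ]
wrist {'fov_y': 58.4623217993163, 'cx': 322.23826411854316, 'cy': 198.39903279908975, 'mount': array([[ 5.52624114e-05, -9.50337718e-01, -3.11220529e-01,
         7.94801172e-02],
       [ 9.99999431e-01, -2.79170541e-04,  1.03003705e-03,
         9.07352580e-04],
       [-1.06576666e-03, -3.11220409e-01,  9.50337162e-01,
        -1.15961971e-01],
       [ 0.00000000e+00,  0.00000000e+00,  0.00000000e+00,
         1.00000000e+00]])}
[ 0.34927691 -0.64102736  0.37144888]
```

View pics/scene0.png

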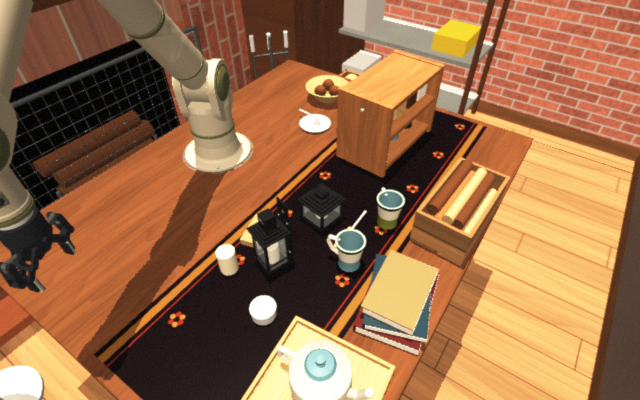

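View pics/top0.png

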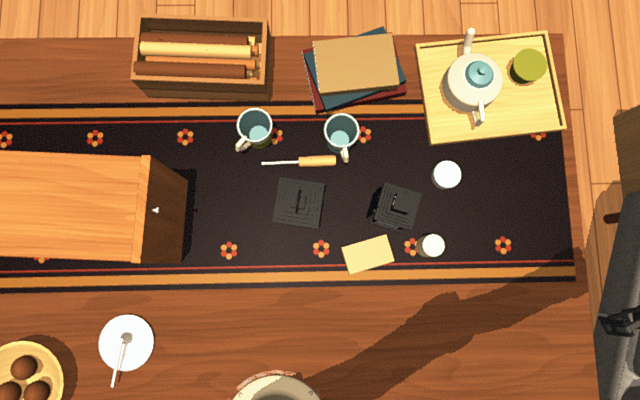

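The scene picture shows the wall lantern at about (270,243) and the shelf's end panel at about (365,125). In the top picture they are at (397,207) and (165,210), with the screw head near (155,210). I'll enlarge these areas.

```bash
python3 - <<'E'
import cv2,numpy as np
s=cv2.imread('pics/scene0.png');t=cv2.imread('pics/top0.png')
def c(im,x,y,w=100,h=75):
    a=cv2.resize(im[y:y+h,x:x+w],(400,300),interpolation=cv2.INTER_CUBIC); return np.clip((a/255.)**0.5*255,0,255).astype('uint8')
cv2.imwrite('pics/crop0.png',np.vstack([np.hstack([c(s,225,200),c(s,320,75,120,90)]),np.hstack([c(t,350,170),c(t,120,145,160,120)])]))
E
```

```text
(no output)
```

View pics/crop0.png

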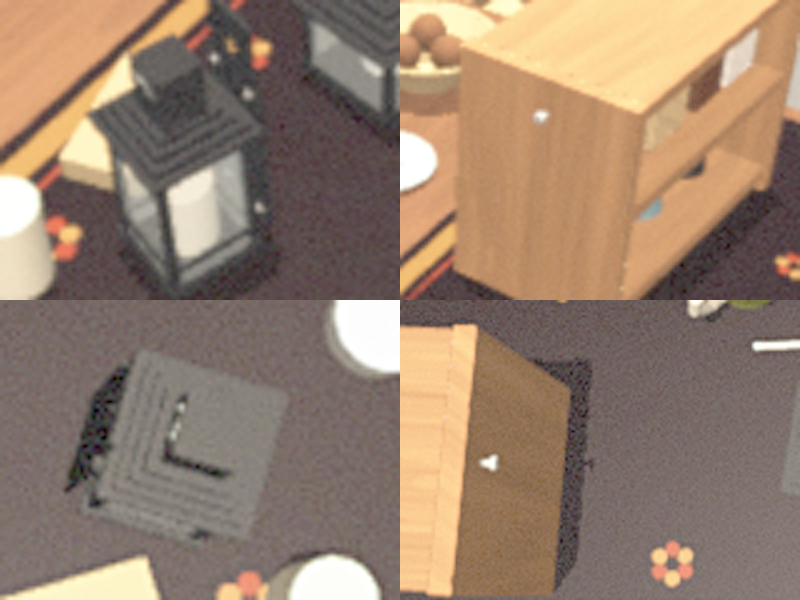

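The enlarged crop shows the lantern's back plate facing the shelf, with the yaw turned by about 15° from it. The screw is at about (362,110) in scene and (156,210) in top. Next I'll work out rough positions.

```bash
python3 - <<'E'
from h import *
np.set_printoptions(precision=4,suppress=True)
s=cam('scene');t=cam('top')
P=[onz(t,350+x/4,170+(y-300)/4,.13) for x,y in [(145,350),(288,390),(245,537),(85,510)]]
print('roof',P,np.mean(P,0)); 
for i in range(4):
    d=P[(i+1)%4]-P[i]; print(np.hypot(*d[:2]),np.degrees(np.arctan2(d[1],d[0])))
a=[onz(t,150,155,.275),onz(t,142,263.8,.275)]; b=[onz(s,338,88.5,.275),onz(s,392,108.6,.275)]
print(a,b)
print('screw',tri([ray(s,362.3,110.1),ray(t,155.6,209.8)]))
print('vent scene', onz(s,225+170/4,200+68/4,.19))
# angle long top edges of shelf
im=read_camera('top')
p=[onz(t,0,262-2,.275)]
E
```

```text
roof [array([ 0.5426, -0.2534,  0.13  ]), array([ 0.5192, -0.3306,  0.13  ]), array([ 0.4397, -0.3033,  0.13  ]), array([ 0.4559, -0.2175,  0.13  ])] [ 0.4894 -0.2762  0.13  ]
0.0806627682542382 -106.84459963105485
0.08406831251900831 160.98500705259943
0.08723902857436487 79.34858498099317
0.09387636611067958 -22.499904216855967
[array([0.5779, 0.2112, 0.275 ]), array([0.3767, 0.2188, 0.275 ])] [array([0.3801, 0.2216, 0.275 ]), array([0.5772, 0.2125, 0.275 ])]
screw [0.4792 0.21   0.2365]
vent scene [ 0.4971 -0.2783  0.19  ]
```

```bash
python3 -m creep '[[[0.7,-0.56,-0.2],0],[[0.73,-0.588,-0.2],0],[[0.73,-0.588,-0.2],0],[[0.73,-0.588,-0.2],0],[[0.73,-0.588,-0.2],0],[[0.73,-0.588,-0.2],0],[[0.73,-0.588,-0.2],0],[[0.73,-0.588,-0.2],0]]' -1; python3 -m creep '[[[0.73,-0.588,-0.2],0],[[0.73,-0.588,-0.2],0],[[0.73,-0.588,-0.2],0],[[0.73,-0.588,-0.2],0],[[0,0,0],-1],[[0,0,0],-1],[[0,0,0],-1],[[0,0,0],-1]]'; python3 - <<'E'
from h import *
s=state();print(s['joint_pos']); im=read_camera('wrist'); c=cam('wrist',s)
print(proj(c,[.492,-.277,.19]))
cv2.imwrite('pics/w1.png',(np.clip((im/255.)**.5*255,0,255)).astype('uint8')[:,:,::-1])
E
```

```text
clock: 0.87
position: [0.4199, -0.4075, 0.3207]
ee_rot: [0.0, 0.981, 0.194, -0.0]
wrist_force: [0.6, 0.3, -0.3]
opening: 0.0851
grip_force: 0.0
clock: 1.53
position: [0.4917, -0.2774, 0.3523]
ee_rot: [0.0, 0.932, 0.364, -0.0]
wrist_force: [-0.0, 0.4, 0.1]
opening: 0.0852
grip_force: 0.0
[ 0.52671929  0.31060565 -0.15058566  1.84970904  0.05521535  0.98539147
 -0.47401876]
[320.84986791 183.64951928]
```

View pics/w1.png

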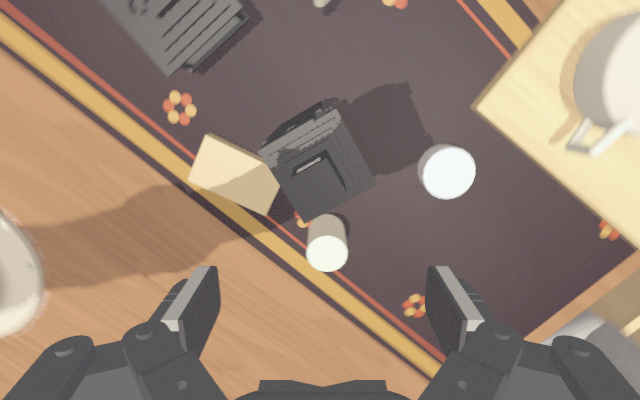

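```bash
python3 - <<'E'
import cv2,numpy as np
a=cv2.imread('pics/w1.png')[95:215,240:400]
a=cv2.resize(a,(800,600),interpolation=cv2.INTER_CUBIC)
a=cv2.createCLAHE(3,(4,4)).apply(cv2.cvtColor(a,6))
cv2.imwrite('pics/w1c.png',a)
E
```

```text
(no output)
```

View pics/w1c.png

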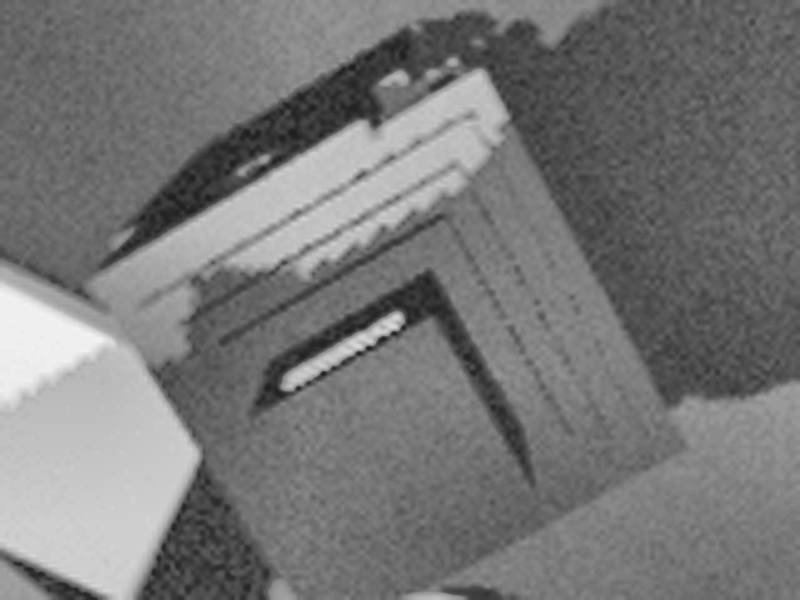

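```bash
python3 - <<'E'
from h import *
np.set_printoptions(precision=4,suppress=True)
c=cam('wrist')
f=lambda x,y,z:onz(c,240+x/5,95+y/5,z)
V=[f(*p,.19) for p in [(255,410),(435,315),(535,485)]]; Q=[f(*p,.132) for p in [(85,280),(485,70),(685,450)]]
for A in (V,Q):
    print(A,'cen',(A[0]+A[2])/2)
    for i in (0,1):
        d=A[i+1]-A[i]; print(np.hypot(*d[:2]),np.degrees(np.arctan2(d[1],d[0])))
s=state();q=s['ee_rot'];r=R.from_quat([q[1],q[2],q[3],q[0]]).as_matrix();print(s['position'],r[:,0],np.degrees(np.arctan2(r[1,0],r[0,0])))
E
```

```text
[array([ 0.4796, -0.2559,  0.19  ]), array([ 0.5106, -0.2665,  0.19  ]), array([ 0.5012, -0.2976,  0.19  ])] cen [ 0.4904 -0.2767  0.19  ]
0.03274684966748023 -18.82841445371232
0.03254543901112464 -106.77101139784726
[array([ 0.4621, -0.2221,  0.132 ]), array([ 0.5418, -0.2508,  0.132 ]), array([ 0.5162, -0.3294,  0.132 ])] cen [ 0.4891 -0.2757  0.132 ]
0.0847557034817855 -19.845153510281644
0.08266384204973788 -108.05711919618764
[ 0.4917 -0.2776  0.3522] [ 0.7319  0.6814 -0.0002] 42.95307769890987
```

The crop shows the vent top's corners at crop pixels (255,410), (435,315) and (535,485). That gives the lantern's axis at (0.490, -0.276) with a yaw of about 71.6°. Next is a close look at the screw.

```bash
python3 -m creep '[[[0,0,0],1],[[0,0,0],1],[[0,0,0],1],[[0,0,0],1],[[0,0,0],1],[[0,0,0],1],[[0,0,0],1],[[0,0,0],1]]'; python3 -m creep '[[[-0.03,-0.98,0.05],0],[[-0.03,-0.98,0.05],0],[[-0.03,-0.98,0.05],0],[[-0.03,-0.98,0.05],0],[[-0.03,-0.98,0.05],0],[[-0.03,-0.98,0.05],0],[[-0.03,-0.98,0.05],0],[[-0.03,-0.98,0.05],0]]'; python3 -m creep '[[[0,0,0],0],[[0,0,0],0],[[0,0,0],0],[[0,0,0],0],[[0,0,0],0],[[0,0,0],0],[[0,0,0],0],[[0,0,0],0]]'; python3 - <<'E'
from h import *
s=state();print(s['joint_pos'],s['position'],s['ee_rot']); im=read_camera('wrist'); c=cam('wrist',s)
u,v=proj(c,[.479,.21,.2365]).round().astype(int);print(u,v)
np.save('pics/w2.npy',im); cv2.imwrite('pics/w2.png',im[:,:,::-1])
x=max(0,u-100);y=max(0,v-75);print(x,y)
cv2.imwrite('pics/w2c.png',cv2.resize(im[y:y+150,x:x+200,::-1],(800,600),interpolation=cv2.INTER_CUBIC))
E
```

```text
clock: 2.25
position: [0.4915, -0.2779, 0.3522]
ee_rot: [-0.0, 1.0, 0.017, -0.0]
wrist_force: [-0.2, -0.4, 0.6]
opening: 0.0852
grip_force: 0.0
clock: 2.92
position: [0.4687, 0.0367, 0.3364]
ee_rot: [0.0, 1.0, 0.019, 0.0]
wrist_force: [0.8, -0.7, 0.8]
opening: 0.0855
grip_force: 0.0
clock: 3.58
position: [0.4694, 0.0345, 0.3363]
ee_rot: [0.0, 1.0, 0.02, -0.0]
wrist_force: [-0.4, 0.0, 0.1]
opening: 0.0853
grip_force: 0.0
[-0.06005401  0.20048585 -0.16065102  2.05529511  0.0411011   0.88878662
 -1.77473229] [0.46935428 0.0345136  0.3362631 ] [ 2.55431855e-05  9.99804745e-01  1.97603386e-02 -1.89404941e-05]
42 187
0 112
```

View pics/w2c.png

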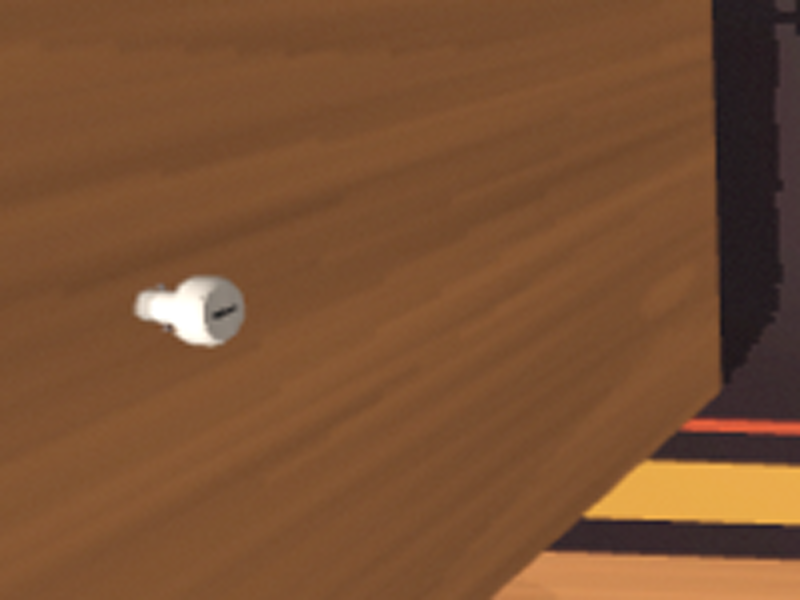

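The crop shows the screw head's front centre at pixel (56,190), the shank foot at (35,188.5), and the panel's foot edge near column 178 to 180.

```bash
python3 - <<'E'
from h import *
np.set_printoptions(precision=4,suppress=True)
im=np.load('pics/w2.npy').astype(float); c=cam('wrist')
pts=[]
for v in range(20,200,4):
    g=im[v-1:v+2,150:210,0].mean(0); d=np.diff(cv2.GaussianBlur(g[None],(5,1),0)[0]); k=d.argmin()
    if d[k]<-8: pts.append(onz(c,150+k+.5,v,0)[:2])
pts=np.array(pts);print(len(pts),pts[0],pts[-1])
vx,vy,x0,y0=cv2.fitLine(pts.astype('f4'),cv2.DIST_HUBER,0,.001,.001).ravel()
if vx<0:vx,vy=-vx,-vy
ya=np.arctan2(vy,vx)+np.pi/2; n=np.array([np.cos(ya),np.sin(ya),0]);p0=np.array([x0,y0,0]);print('shelf yaw',np.degrees(ya),p0)
e=np.array([np.sin(ya),-np.cos(ya),0])
def onp(u,v,off):
    o,d=ray(c,u,v);return o+d*((n@(p0-off*n-o))/(n@d))
b=onp(35,188.5,0);print('foot',b)
for off in (.010,.0115,.013):
    h=onp(56.2,190,off);print('head',off,h,'minus axis',(h-b)@e,h[2]-b[2])
# ray-only triangulation top/scene of head
print(proj(cam('top'),onp(56.2,190,.0115)),proj(cam('scene'),onp(56.2,190,.0115)))
# corner
print('corner',onz(c,722/4,112+387/4,0))
t=[.5779,.2112,.275];print('top edge dist to plane',[(np.array(q)-p0)@n for q in ([.5779,.2112,0],[.3767,.2188,0],[.3801,.2216,0],[.5772,.2125,0])])
E
```

```text
38 [0.6051 0.206 ] [0.3971 0.2201]
shelf yaw 86.62614 [0.4645 0.2159 0.    ]
foot [0.4778 0.2151 0.2358]
head 0.01 [0.4759 0.2052 0.2316] minus axis -0.0012979828176135776 -0.004271867869227369
head 0.0115 [0.4766 0.2037 0.2336] minus axis -0.0005378833338107728 -0.0022517342783371364
head 0.013 [0.4772 0.2021 0.2356] minus axis 0.0002222161499920891 -0.00023160068744687567
[159.2964 211.1795] [360.4396 111.5805]
corner [ 0.3791  0.2202 -0.    ]
top edge dist to plane [np.float64(0.0019887839626839348), np.float64(-0.0022651918831894245), np.float64(0.0007300481308570033), np.float64(0.003245335108818669)]
```

```bash
python3 -m creep '[[[0,0.5,-0.5],0],[[0,0.5,-0.6],0],[[0,0,-0.6],0],[[0,0,-0.5],0],[[0,0,0],0],[[0,0,0],0],[[0,0,0],0],[[0,0,0],0]]'; python3 - <<'E'
from h import *
np.set_printoptions(precision=4,suppress=True)
im2=None
c2s=state(); im2=read_camera('wrist'); c2=cam('wrist',c2s); np.save('pics/w3.npy',im2); print(c2s['position'])
s1=dict(position=np.array([0.46935428,0.0345136,0.3362631]),ee_rot=np.array([2.55431855e-05,9.99804745e-01,1.97603386e-02,-1.89404941e-05])); c1=cam('wrist',s1)
im1=np.load('pics/w2.npy')
def edge(im,c):
    F=[]
    for x in np.arange(.39,.57,.005):
        y=.2195-(x-.379)*.045
        us=[proj(c,[x,y+k,0]) for k in np.arange(-.03,.03,.0005)]
        g=np.array([cv2.getRectSubPix(im,(3,3),tuple(map(float,u)))[...,0].mean() for u in us]);g=np.convolve(g,np.ones(5)/5,'valid');d=np.diff(g);k=np.abs(d).argmax();F.append((x,y-.03+.0005*(k+2.5)))
    F=np.array(F); p=np.polyfit(*F.T,1); r=F[:,1]-np.polyval(p,F[:,0]);m=abs(r)<.003;p=np.polyfit(*F[m].T,1);print('edge',m.sum(),np.std(F[m][:,1]-np.polyval(p,F[m][:,0])),'yaw',90+np.degrees(np.arctan(p[0])),'y(.478)',np.polyval(p,.478));return p
def blob(im,c):
    u,v=proj(c,[.4775,.205,.2355]).astype(int); x,y=max(u-25,0),v-20; a=im[y:v+20,x:u+25]; hs=cv2.cvtColor(a,cv2.COLOR_RGB2HSV); m=(hs[...,1]<90)&(hs[...,2]>90)
    n,l,st,ce=cv2.connectedComponentsWithStats(m.astype('uint8')); k=1+st[1:,4].argmax(); print(st[k][:4]+[x,y,0,0],ce[k]+[x,y],'pred',u,v); return x,y
edge(im1,c1);edge(im2,c2);blob(im1,c1);x,y=blob(im2,c2)
A=[im1[170:210,20:80],im2[y:y+40,x:x+60]]
cv2.imwrite('pics/sc.png',np.hstack([cv2.resize(a,(400,int(400*a.shape[0]/a.shape[1])),interpolation=cv2.INTER_CUBIC)[:260] for a in A if a.size][:2])[:,:,::-1]); print(x,y)
E
```

```text
clock: 4.3
position: [0.4705, -0.0049, 0.4232]
ee_rot: [0.0, 1.0, 0.02, -0.001]
wrist_force: [-0.3, 0.1, 0.5]
opening: 0.0854
grip_force: 0.0
[ 0.4705 -0.0049  0.4232]
edge 36 0.00025955683520778534 yaw 86.56747176728847 y(.478) 0.21506528743028747
edge 36 0.00032713564773306124 yaw 86.57041079235718 y(.478) 0.21512086872586875
[ 34 181  27  18] [ 48.2633 188.929 ] pred 51 189
[ 65 153  20  13] [ 75.2832 158.9653] pred 77 159
52 139
```

View pics/sc.png

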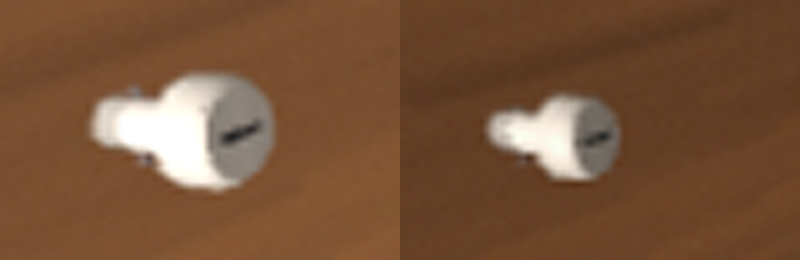

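The pair of close views shows the head front at (56.0,189.7) and (81.5,159.7), and the shank foot at (35.4,188.3) and (67,158.5).

```bash
python3 - <<'E'
from h import *
np.set_printoptions(precision=4,suppress=True)
s1=dict(position=np.array([0.46935428,0.0345136,0.3362631]),ee_rot=np.array([2.55431855e-05,9.99804745e-01,1.97603386e-02,-1.89404941e-05])); c1=cam('wrist',s1);c2=cam('wrist')
ya=np.radians(86.57);n=np.array([np.cos(ya),np.sin(ya),0]);p0=np.array([.478,.2151,0]);e=np.array([-n[1],n[0],0])
for a,b in [((56,189.65),(81.55,159.7)),((35.4,188.3),(67,158.5))]:
    for c,u in ((c1,a),(c2,b)):
        o,d=ray(c,*u)
        for off in (0,) if a[0]<50 else (.01,.0115,.013):
            p=o+d*((n@(p0-off*n-o))/(n@d));print(off,p)
    print(tri([ray(c1,*a),ray(c2,*b)]))
q=state()['ee_rot'];print(state()['position'],np.degrees(2*np.arctan2(q[2],q[1])))
E
```

```text
0.01 [0.4762 0.2052 0.2315]
0.0115 [0.4769 0.2036 0.2335]
0.013 [0.4775 0.2021 0.2356]
0.01 [0.4762 0.2052 0.2308]
0.0115 [0.4767 0.2037 0.233 ]
0.013 [0.4773 0.2021 0.2353]
[0.4772 0.2025 0.2349]
0 [0.4779 0.2151 0.2353]
0 [0.4776 0.2151 0.2344]
[0.4787 0.2125 0.2382]
[ 0.4705 -0.0048  0.4232] 2.350453803374228
```

```bash
python3 -m creep '[[[0.026,0.85,0.447],0],[[0.026,0.85,0.447],0],[[0.026,0.85,0.447],0],[[0.026,0.85,0.447],0],[[0.026,0.85,0.447],0],[[0.026,0.85,0.447],0],[[0.026,0.85,0.447],0],[[0.026,0.85,0.447],0]]'; python3 -m creep '[[[0,0,0],-1],[[0,0,0],-1],[[0,0,0],-1],[[0,0,0],-1],[[0,0,0],-1],[[0,0,0],-1],[[0,0,0],-1],[[0,0,0],-1]]'; python3 -m creep '[[[0,0,0],-1],[[0,0,0],-1],[[0,0,0],-1],[[0,0,0],-1],[[0,0,0],-1],[[0,0,0],-0.85],[[0,0,0],0],[[0,0,0],0]]'; python3 - <<'E'
from h import *
np.set_printoptions(precision=4,suppress=True)
s=state();q=s['ee_rot'];y=2*np.arctan2(q[2],q[1]);print(s['position'],np.degrees(y),s['joint_pos'])
d=np.array([.490,-.2763])-s['position'][:2];print('tool x,y units',d@[np.cos(y),np.sin(y)]/.04,d@[np.sin(y),-np.cos(y)]/.04)
im=read_camera('wrist');c=cam('wrist',s);np.save('pics/w4.npy',im)
print([proj(c,[.49,-.2763,.19]).round(1)])
a=np.clip((im/255.)**.5*255,0,255).astype('uint8')[100:400,120:520,::-1];cv2.imwrite('pics/w4.png',cv2.resize(a,(800,600),interpolation=cv2.INTER_CUBIC))
E
```

```text
clock: 5.02
position: [0.4899, -0.2777, 0.2795]
ee_rot: [-0.0, 1.0, 0.021, -0.001]
wrist_force: [-0.2, 0.5, -0.5]
opening: 0.0853
grip_force: 0.0
clock: 5.68
position: [0.49, -0.276, 0.2803]
ee_rot: [-0.001, 0.932, 0.363, -0.001]
wrist_force: [0.7, 0.2, -0.3]
opening: 0.0854
grip_force: 0.0
clock: 6.35
position: [0.4901, -0.2763, 0.2805]
ee_rot: [-0.001, 0.812, 0.584, -0.0]
wrist_force: [-0.1, 0.1, -0.0]
opening: 0.085
grip_force: 0.0
[ 0.4901 -0.2763  0.2805] 71.44672185739509 [ 0.6291  0.3913 -0.2958  1.9354  0.1497  0.8371 -0.0701]
tool x,y units -0.0013894613748950736 -0.0008869898380808323
[array([321.7, 215.7])]
```

View pics/w4.png

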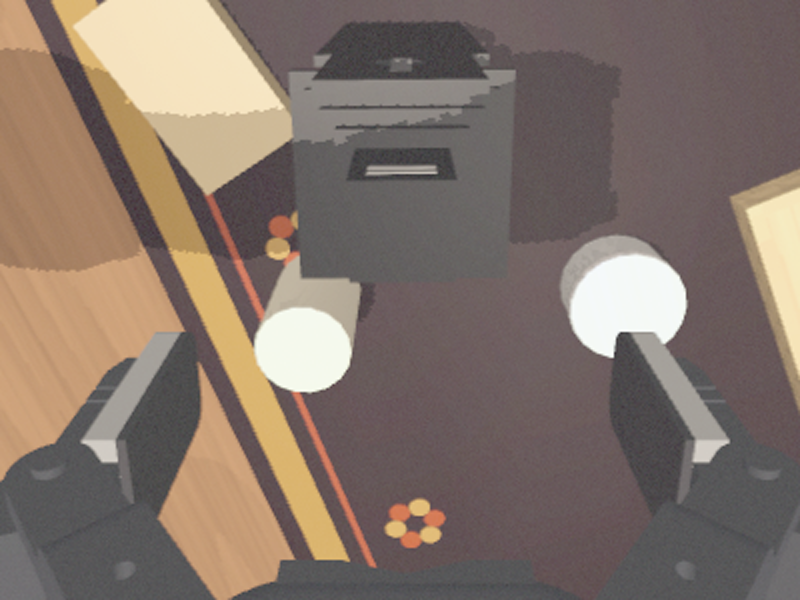

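The view shows the lantern square to the tool. The vent's back face spans crop rows 148 to 181, centred on column 402, and the plate's top edge is at row 80. I'll check the offset along x and lower towards the grasp.

```bash
python3 - <<'E'
from h import *
s=state();c=cam('wrist',s);y=np.radians(71.45);ax=np.array([np.cos(y),np.sin(y)]);ay=np.array([-np.sin(y),np.cos(y)])
for u,v,z in [(402,181,.19),(402,80,.206),(402,148,.15),(348,148,.15),(456,148,.15),(315,80,.206),(488,80,.206),(290,70,.132),(515,70,.132),(505,277,.135)]:
    p=onz(c,120+u/2,100+v/2,z)[:2]-[.49,-.2763]; print(u,v,z,(p@ax*1e3).round(1),(p@ay*1e3).round(1))
E
python3 -m creep '[[[0,0,0.3],0],[[0,0,0.4],0],[[0,0,0.4],0],[[0,0,0.4],0],[[0,0,0.4],0],[[0,0,0.3],0],[[0,0,0.3],0],[[0,0,0],0]]'
```

```text
402 181 0.19 16.2 0.3
402 80 0.206 49.2 0.2
402 148 0.15 16.3 0.5
348 148 0.15 16.3 19.6
456 148 0.15 16.3 -18.7
315 80 0.206 49.2 23.4
488 80 0.206 49.2 -22.7
290 70 0.132 41.3 41.7
515 70 0.132 41.2 -41.1
505 277 0.135 -40.7 -40.6
clock: 7.07
position: [0.4893, -0.2757, 0.179]
ee_rot: [-0.002, 0.812, 0.584, -0.001]
wrist_force: [-0.2, 0.1, -0.1]
opening: 0.0855
grip_force: 0.0
```

```bash
python3 -m creep '[[[0,0,0],0],[[0,0,0],0],[[0,0,0],0],[[0,0,0],0],[[0,0,0],0],[[0,0,0],0],[[0,0,0],0],[[0,0,0],0]]' 1; python3 -m creep '[[[0,0,0],0],[[0,0,0],0],[[0,0,0],0],[[0,0,0],0],[[0,0,0],0],[[0,0,0],0],[[0,0,0],0],[[0,0,0],0]]'
```

```text
clock: 7.73
position: [0.4903, -0.2764, 0.1821]
ee_rot: [0.0, 0.811, 0.585, 0.0]
wrist_force: [-1.0, 0.8, 5.5]
opening: 0.0337
grip_force: 59.4
clock: 8.4
position: [0.4903, -0.2764, 0.182]
ee_rot: [0.0, 0.811, 0.585, 0.0]
wrist_force: [-2.4, 0.2, 6.3]
opening: 0.0331
grip_force: 59.4
```

```bash
python3 -m creep '[[[0,0,-0.2],0],[[0,0,-0.3],0],[[0,0,-0.5],0],[[0,0,-0.5],0],[[0,0,-0.6],0],[[0,0,-0.6],0],[[0,0,-0.6],0],[[0,0,-0.6],0]]'; python3 -m creep '[[[0,0,-0.4],0],[[0,0,-0.2],0],[[0,0,0],0],[[0,0,0],0],[[0,0,0],0],[[0,0,0],0],[[0,0,0],0],[[0,0,0],0]]'; python3 - <<'E'
from h import *
np.set_printoptions(precision=4,suppress=True)
t=cam('top')
for u,v,z in [(255,128,.098),(237,148,.06),(273,128,.098),(255,146,.098),(240,150,.098),(275,203,.1),(302,203,.1)]: print(u,v,onz(t,u,v,z))
s=state();q=s['ee_rot'];print(s['position'],np.degrees(2*np.arctan2(q[2],q[1])),s['wrist_force'],s['wrist_torque'],s['opening'])
im=read_camera('wrist');c=cam('wrist',s)
a=np.clip((im/255.)**.5*255,0,255).astype('uint8')[100:400,120:520,::-1];cv2.imwrite('pics/w5.png',cv2.resize(a,(800,600),interpolation=cv2.INTER_CUBIC))
E
```

```text
clock: 9.07
position: [0.4897, -0.2761, 0.3387]
ee_rot: [-0.0, 0.811, 0.585, -0.0]
wrist_force: [0.3, 0.5, -4.2]
opening: 0.0334
grip_force: 60.4
clock: 9.73
position: [0.4902, -0.2763, 0.3604]
ee_rot: [-0.001, 0.811, 0.585, -0.0]
wrist_force: [-0.1, 0.4, -3.6]
opening: 0.0334
grip_force: 60.4
255 128 [0.6786 0.0359 0.098 ]
237 148 [0.6419 0.0822 0.06  ]
273 128 [ 0.678 -0.005  0.098]
255 146 [0.6366 0.0358 0.098 ]
240 150 [0.6278 0.0696 0.098 ]
275 203 [ 0.5056 -0.0088  0.1   ]
302 203 [ 0.5046 -0.0686  0.1   ]
[ 0.4902 -0.2763  0.3604] 71.58912475606398 [-0.0834  0.3726 -3.6342] [ 0.0166  0.0254 -0.0166] 0.033377856369875045
```

View pics/w5.png

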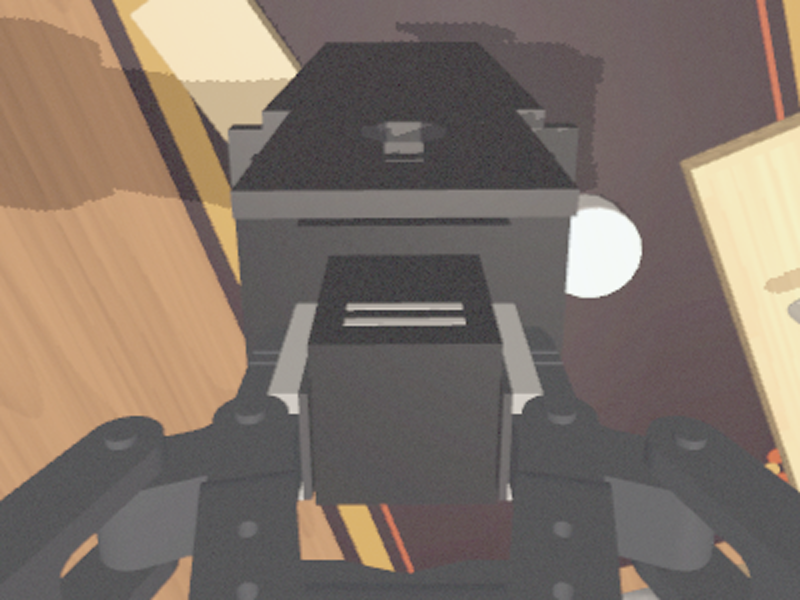

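The view shows the lantern gripped squarely. The back-top edge of the plate is at crop row 190 (columns 233 to 578), and the keyhole is around (403,140).

```bash
python3 - <<'E'
from h import *
np.set_printoptions(precision=4,suppress=True)
s=state();c=cam('wrist',s);y=np.radians(71.59);ax=np.array([np.cos(y),np.sin(y)]);ay=np.array([-np.sin(y),np.cos(y)])
P=s['position']
for u,v,z in [(233,190,.206),(578,190,.206),(405,190,.206),(405,218,.206),(310,344,.19),(502,344,.19),(404,505,.19)]:
    p=onz(c,120+u/2,100+v/2,z+P[2]-.182)[:2]-P[:2]; print(u,v,z,(p@ax*1e3).round(1),(p@ay*1e3).round(1))
# expected image of keyhole hole top/bottom, slot top
for d in (162,178,191.5): 
    p=np.r_[P[:2]+ax*.0495,P[2]-.182+d/1e3]; u=proj(c,p); print(d,(u-[120,100])*2)
# shift needed: hole centre at screw, plate back face 20mm before head front (33 from panel), shelf yaw
ya=np.radians(86.57);n=np.array([np.cos(ya),np.sin(ya)]);S=np.array([.4778,.2151])
for off in (.033,.020,.006): print(off,'TCP',S-n*(off+.0495),'z hole',.235-.170+.182,'z home',.235-.188+.182)
E
```

```text
233 190 0.206 49.7 22.9
578 190 0.206 49.7 -23.7
405 190 0.206 49.7 -0.3
405 218 0.206 45.7 -0.3
310 344 0.19 17.1 15.8
502 344 0.19 17.1 -16.9
404 505 0.19 -16.6 -0.2
162 [403.0053 122.2997]
178 [402.8493 142.0812]
191.5 [402.6843 163.0106]
0.033 TCP [0.4729 0.1327] z hole 0.24699999999999997 z home 0.22899999999999998
0.02 TCP [0.4736 0.1457] z hole 0.24699999999999997 z home 0.22899999999999998
0.006 TCP [0.4745 0.1597] z hole 0.24699999999999997 z home 0.22899999999999998
```

```bash
python3 -m creep '[[[0,0,0],-1],[[0,0,0],-1],[[0,0,0],-1],[[0.4,-0.08,0],0],[[0.7,-0.08,0],0],[[0.9,-0.08,0],0],[[0.9,-0.08,0],0],[[0.9,-0.08,0],0]]'; python3 -m creep '[[[0.9,-0.08,0],0],[[0.9,-0.08,0],0],[[0.9,-0.08,0],0],[[0.9,-0.08,0],0],[[0.9,-0.08,0],0],[[0.8,-0.08,0],0],[[0.55,-0.08,0],0],[[0.28,-0.08,0],0]]'; python3 -m creep '[[[0,0,0.4],0],[[0,0,0.6],0],[[0,0,0.6],0],[[0,0,0.6],0],[[0,0,0.4],0],[[0,0,0.2],0],[[0,0,0],0],[[0,0,0],0]]'
cat >> h.py <<'E'
def rep(z=.247,off=.033):
    s=state();q=s['ee_rot'];y=2*np.arctan2(q[2],q[1]);P=s['position'];ya=np.radians(86.57);n=np.array([np.cos(ya),np.sin(ya)]);S=np.array([.4778,.2151])
    T=S-n*(off+.0497); a=np.array([np.cos(y),np.sin(y)]);b=np.array([np.sin(y),-np.cos(y)]);b2=b*.0003
    d=T-b2-P[:2]; rm=R.from_quat([q[1],q[2],q[3],q[0]]).as_matrix()
    print('pos',P,'yaw',np.degrees(y),'toolz',rm[:,2].round(4),'units',(d@a/.04).round(3),(d@b/.04).round(3),((P[2]-z)/.04).round(3),'spin',((np.degrees(y)-86.57)/5).round(3)); print('gap to panel mm',((S-P[:2])@n-.0497)*1e3,'F',s['wrist_force'].round(1),'T',s['wrist_torque'].round(3),s['opening'])
E
python3 -c "
from h import *
rep()"
```

```text
clock: 10.45
position: [0.4828, -0.1218, 0.3611]
ee_rot: [-0.0, 0.728, 0.685, 0.0]
wrist_force: [1.3, 0.8, -3.9]
opening: 0.0336
grip_force: 60.6
clock: 11.12
position: [0.4716, 0.1267, 0.3614]
ee_rot: [-0.0, 0.727, 0.687, 0.001]
wrist_force: [-0.1, 0.1, -4.0]
opening: 0.0331
grip_force: 60.5
clock: 11.78
position: [0.4725, 0.1231, 0.2495]
ee_rot: [-0.0, 0.728, 0.686, -0.0]
wrist_force: [0.3, 0.7, -4.5]
opening: 0.0332
grip_force: 60.7
pos [0.47249679 0.12306714 0.24954939] yaw 86.58450177168008 toolz [-2.e-04  2.e-04 -1.e+00] units 0.237 -0.013 0.064 spin 0.003
gap to panel mm 42.48528338620454 F [ 0.3  0.7 -4.5] T [-0.053 -0.017 -0.006] 0.033235733305248684
```

```bash
python3 -m creep '[[[0.1,0,0.03],0],[[0.2,-0.005,0.03],0],[[0.2,-0.005,0],0],[[0.14,0,0],0],[[0.03,0,0],0],[[0,0,0],0],[[0,0,0],0],[[0,0,0],0]]';python3 -c "
from h import *
rep(off=.012)
s=cam('scene');im=read_camera('scene');cv2.imwrite('pics/s2.png',cv2.resize(np.clip((im[60:160,310:443,::-1]/255.)**.6*255,0,255).astype('uint8'),(798,600),interpolation=cv2.INTER_CUBIC))"
```

```text
clock: 12.45
position: [0.4736, 0.1491, 0.2468]
ee_rot: [0.0, 0.728, 0.686, -0.0]
wrist_force: [1.1, 0.6, -3.7]
opening: 0.0335
grip_force: 60.6
pos [0.47357926 0.14908244 0.24676746] yaw 86.56604436608389 toolz [-2.e-04 -4.e-04 -1.e+00] units 0.111 -0.001 -0.006 spin -0.001
gap to panel mm 16.4518259445564 F [ 1.1  0.6 -3.7] T [-0.025  0.015 -0.036] 0.033518798340113946
```

```bash
python3 -m creep '[[[0.03,0,0],0],[[0.03,0,0],0],[[0.03,0,0],0],[[0.03,0,0],0],[[0,0,0],0],[[0,0,0],0],[[0,0,0],0],[[0,0,0],0]]';python3 -c "
from h import *
rep(off=.008)"; python3 -m creep '[[[0,0,0],0],[[0,0,0],0],[[0,0,0],0],[[0,0,0],0],[[0,0,0],0],[[0,0,0],0],[[0,0,0],0],[[0,0,0],0]]'
```

```text
clock: 13.17
position: [0.4739, 0.1541, 0.2468]
ee_rot: [-0.0, 0.728, 0.686, -0.0]
wrist_force: [-0.7, -0.2, -3.0]
opening: 0.0328
grip_force: 60.6
pos [0.47391119 0.15414464 0.24677422] yaw 86.58309845231626 toolz [-1.e-04 -1.e-04 -1.e+00] units 0.084 -0.002 -0.006 spin 0.003
gap to panel mm 11.378827054751724 F [-0.7 -0.2 -3. ] T [ 0.021 -0.004 -0.055] 0.032813267698040896
clock: 13.83
position: [0.474, 0.1542, 0.2468]
ee_rot: [0.0, 0.728, 0.686, 0.0]
wrist_force: [0.5, 1.1, -3.4]
opening: 0.0333
grip_force: 60.6
```

```bash
python3 -m creep '[[[0.02,0,0],0],[[0.02,0,0],0],[[0.02,0,0],0],[[0.02,0,0],0],[[0,0,0],0],[[0,0,0],0],[[0,0,0],0],[[0,0,0],0]]';python3 -c "
from h import *
rep(off=.004)"
```

```text
clock: 14.5
position: [0.4741, 0.1574, 0.2468]
ee_rot: [0.0, 0.728, 0.686, -0.0]
wrist_force: [-0.0, -1.5, -4.0]
opening: 0.0333
grip_force: 60.6
pos [0.47412286 0.15736636 0.24680343] yaw 86.5839809758846 toolz [-1.e-04 -1.e-04 -1.e+00] units 0.104 -0.002 -0.005 spin 0.003
gap to panel mm 8.150214537402535 F [-0.  -1.5 -4. ] T [-0.044  0.029 -0.027] 0.03334372699244594
```

```bash
python3 -m creep '[[[0.02,0,0],0],[[0.02,0,0],0],[[0.01,0,0],0],[[0,0,0],0],[[0,0,0],0],[[0,0,0],0],[[0,0,0],0],[[0,0,0],0]]';python3 -c "
from h import *
rep(off=.004)"
```

```text
clock: 15.17
position: [0.4743, 0.1594, 0.2468]
ee_rot: [-0.0, 0.728, 0.686, -0.0]
wrist_force: [-0.1, -0.5, -4.0]
opening: 0.033
grip_force: 60.6
pos [0.47425899 0.15936465 0.24681647] yaw 86.58400654558562 toolz [-0.  0. -1.] units 0.054 -0.002 -0.005 spin 0.003
gap to panel mm 6.147363374143393 F [-0.1 -0.5 -4. ] T [-0.012  0.027 -0.032] 0.03301085721852645
```

```bash
python3 -m creep '[[[0.02,0,0],0],[[0.02,0,0],0],[[0.02,0,0],0],[[0.02,0,0],0],[[0.01,0,0],0],[[0,0,0],0],[[0,0,0],0],[[0,0,0],0]]';python3 -c "
from h import *
rep(off=.002)"
```

```text
clock: 15.83
position: [0.4744, 0.1629, 0.2468]
ee_rot: [-0.0, 0.728, 0.686, -0.0]
wrist_force: [-0.2, 0.0, -3.8]
opening: 0.0335
grip_force: 60.6
pos [0.47442842 0.16294507 0.24680122] yaw 86.5869843540149 toolz [-1.e-04 -1.e-04 -1.e+00] units 0.014 -0.001 -0.005 spin 0.003
gap to panel mm 2.563221337094718 F [-0.2  0.  -3.8] T [-0.013 -0.002 -0.011] 0.03345005575735847
```

```bash
python3 -m creep '[[[0,0,0.03],0],[[0,0,0.03],0],[[0,0,0.03],0],[[0,0,0.03],0],[[0,0,0.03],0],[[0,0,0],0],[[0,0,0],0],[[0,0,0],0]]';python3 -c "
from h import *
rep(z=.229,off=.002)"
```

```text
clock: 16.5
position: [0.4745, 0.163, 0.2408]
ee_rot: [-0.0, 0.728, 0.686, -0.0]
wrist_force: [-0.3, -0.2, -4.0]
opening: 0.0329
grip_force: 60.6
pos [0.47446664 0.16304132 0.24080984] yaw 86.59008312127432 toolz [-1.e-04  0.e+00 -1.e+00] units 0.012 -0.002 0.295 spin 0.004
gap to panel mm 2.464853478123759 F [-0.3 -0.2 -4. ] T [-0.07  -0.039 -0.037] 0.032858354086316266
```

```bash
python3 -m creep '[[[0,0,0.03],0],[[0,0,0.03],0],[[0,0,0.03],0],[[0,0,0],0],[[0,0,0],0],[[0,0,0],0],[[0,0,0],0],[[0,0,0],0]]';python3 -c "
from h import *
rep(z=.229,off=.002)"
```

```text
clock: 17.17
position: [0.4745, 0.163, 0.2372]
ee_rot: [0.0, 0.728, 0.686, 0.0]
wrist_force: [-0.7, 0.5, -4.7]
opening: 0.0333
grip_force: 60.6
pos [0.47448552 0.16299251 0.23724399] yaw 86.58236646851545 toolz [ 0.  0. -1.] units 0.013 -0.003 0.206 spin 0.002
gap to panel mm 2.512450127085772 F [-0.7  0.5 -4.7] T [ 0.023 -0.051  0.028] 0.033290093416195196
```

```bash
python3 -m creep '[[[0,0,0.03],0],[[0,0,0.03],0],[[0,0,0.03],0],[[0,0,0.03],0],[[0,0,0],0],[[0,0,0],0],[[0,0,0],0],[[0,0,0],0]]';python3 -c "
from h import *
rep(z=.229,off=.002)"; python3 -m creep '[[[0,0,0.03],0],[[0,0,0],0],[[0,0,0],0],[[0,0,0.02],0],[[0,0,0],0],[[0,0,0],0],[[0,0,0],0],[[0,0,0],0]]';python3 -c "
from h import *
rep(z=.229,off=.002)"
```

```text
clock: 17.83
position: [0.4745, 0.163, 0.2325]
ee_rot: [0.0, 0.728, 0.686, 0.0]
wrist_force: [-1.0, 0.3, -3.7]
opening: 0.033
grip_force: 60.6
pos [0.47449594 0.16302775 0.23245202] yaw 86.58629724904876 toolz [ 0.  0. -1.] units 0.012 -0.003 0.086 spin 0.003
gap to panel mm 2.4766515201599186 F [-1.   0.3 -3.7] T [-0.003 -0.022  0.029] 0.03295998654573562
clock: 18.5
position: [0.4745, 0.163, 0.2304]
ee_rot: [-0.0, 0.728, 0.686, -0.0]
wrist_force: [0.5, 0.9, -3.7]
opening: 0.0332
grip_force: 60.6
pos [0.47446586 0.16300853 0.23040666] yaw 86.58603944822319 toolz [-1.e-04 -0.e+00 -1.e+00] units 0.012 -0.002 0.035 spin 0.003
gap to panel mm 2.49763281257738 F [ 0.5  0.9 -3.7] T [ 0.004 -0.017 -0.001] 0.03322858304691566
```

```bash
for i in 1 ; do python3 -m creep '[[[0,0,0.02],0],[[0,0,0],0],[[0,0,0],0],[[0,0,0],0],[[0,0,0],0],[[0,0,0],0],[[0,0,0],0],[[0,0,0],0]]';done; python3 -m creep '[[[0,0,0.02],0],[[0,0,0],0],[[0,0,0],0],[[0,0,0],0],[[0,0,0],0],[[0,0,0],0],[[0,0,0],0],[[0,0,0],0]]'
```

```text
clock: 19.17
position: [0.4745, 0.163, 0.2296]
ee_rot: [0.0, 0.728, 0.686, 0.0]
wrist_force: [0.1, 0.2, -3.0]
opening: 0.0333
grip_force: 60.6
clock: 19.83
position: [0.4746, 0.1631, 0.229]
ee_rot: [0.0, 0.728, 0.686, 0.0]
wrist_force: [-1.2, 0.3, 3.0]
opening: 0.0333
grip_force: 61.5
```

```bash
python3 -m creep '[[[0,0,-0.012],0],[[0.02,0,0],0],[[0.02,0,0],0],[[0.01,0,0],0],[[0,0,0],0],[[0,0,0],0],[[0,0,0],0],[[0,0,0],0]]';python3 -c "
from h import *
rep(z=.229,off=0)"
```

```text
clock: 20.5
position: [0.4746, 0.1649, 0.2292]
ee_rot: [-0.0, 0.728, 0.686, -0.0]
wrist_force: [0.4, -2.4, -0.2]
opening: 0.0332
grip_force: 61.2
pos [0.47455805 0.16492226 0.22922872] yaw 86.58320352394081 toolz [-2.e-04 -1.e-04 -1.e+00] units 0.015 -0.002 0.006 spin 0.003
gap to panel mm 0.5818119068560155 F [ 0.4 -2.4 -0.2] T [-0.217 -0.003  0.014] 0.033203733217028235
```

```bash
python3 -m creep '[[[0,0,0],0],[[0,0,0],0],[[0,0,0],0],[[0,0,0],0],[[0,0,0],0],[[0,0,0],0],[[0,0,0],0],[[0,0,0],0]]' -1; python3 -m creep '[[[0,0,0],0],[[0,0,0],0],[[0,0,-0.2],0],[[0,0,-0.5],0],[[0,0,-0.6],0],[[0,0,-0.6],0],[[0,0,-0.5],0],[[0,0,-0.2],0]]';python3 -m creep '[[[-0.5,0,-0.5],0],[[-0.6,0,-0.6],0],[[-0.7,0,-0.7],0],[[-0.7,0,-0.7],0],[[-0.6,0,0],0],[[0,0,0],0],[[0,0,0],0],[[0,0,0],0]]'; python3 - <<'E'
from h import *
a=read_camera('scene');w=read_camera('wrist');t=read_camera('top')
g=lambda im:np.clip((im/255.)**.6*255,0,255).astype('uint8')
r=lambda im:cv2.resize(g(im),(400,300),interpolation=cv2.INTER_CUBIC)
cv2.imwrite('pics/fin.png',np.vstack([np.hstack([r(a[50:200,290:490]),r(a[30:330,160:560])]),np.hstack([r(w),r(t[80:305,120:420])])])[:,:,::-1])
E
```

```text
clock: 21.17
position: [0.4746, 0.165, 0.2293]
ee_rot: [-0.0, 0.728, 0.686, 0.0]
wrist_force: [-0.4, -0.9, 0.4]
opening: 0.0851
grip_force: 0.0
clock: 21.83
position: [0.4752, 0.1656, 0.3365]
ee_rot: [0.001, 0.728, 0.686, 0.002]
wrist_force: [-0.1, -0.0, 0.8]
opening: 0.0849
grip_force: 0.0
clock: 22.5
position: [0.4669, 0.0417, 0.4329]
ee_rot: [-0.0, 0.728, 0.686, -0.0]
wrist_force: [-0.0, 0.1, 0.1]
opening: 0.0856
grip_force: 0.0
```

View pics/fin.png

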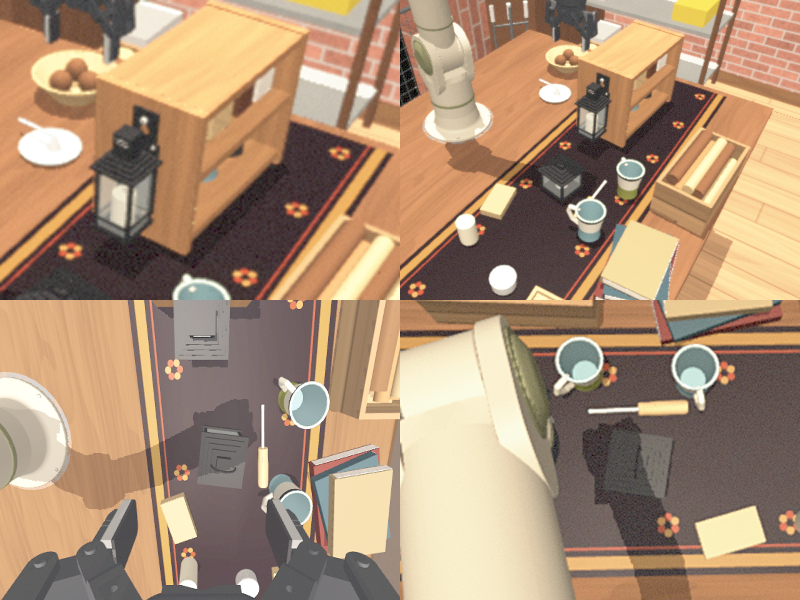

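The final views show the lantern hanging upright on the screw and flat to the panel. The other objects are undisturbed and the gripper is clear.

```bash
python3 -c "
from rig import *
print(sign_off())"
```

```text
the job is handed in; nothing more can be done
None
```

The wall lantern hangs on the screw, straight and flat to the panel, and I handed the job in at about 23 s of the 72 s limit; contact forces stayed around 3 N and nothing else on the table looks moved.

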